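# Put the padlocks back in their fitted trays

## Robot

A 6-joint arm with a two-finger parallel gripper is mounted at the origin on the work surface. World frame = base frame: x ahead of the robot, y to its left, z up, the work surface at z = 0. Lengths are in mm, angles in rad, forces in N, time in s.
With the tool pointing down it reaches from about 300 to 775 mm from the base axis. Payload 14.6 kg.
Tool frame: the origin (TCP) lies between the finger pads; the fingertips stand manip.tip_reach ahead of it and the grasp point (between the pads) lies 5 mm behind it (manip.tip_reach is the distance from the TCP to the fingertips, in mm); z points along the fingers, y is the line along which they close (so a half turn about z gives the same grasp; the last joint's range is limited). The gripper opens to 94 mm and grips with 3 to 60 N. Pads are 16 mm wide; open, the fingers measure 119 mm over their backs; the gripper's body (75 mm by 177 mm) begins 78 mm behind the grasp point.
Start: joints at [1.141, 0.3, 1.521, -0, 1.321, -0.067], TCP at [195.188, 514.19, 219.446] pointing down, gripper open.
Joint ranges: [-3.03, 3.03], [-0.79, 2.21], [0.23, 2.52], [-1.04, 4.18], [0, 3.07], [-2.55, 2.55]. Speed limits (rad/s): [2.22, 2.22, 2.57, 3.14, 3.14, 3.14].

## Interface

Orientations are given as [roll, pitch, yaw] about the fixed x, y, z axes, in that order (R = Rz(yaw) Ry(pitch) Rx(roll)).
In Python, from cell import manip gives the robot as it stands. The module is installed in compiled form; this text tells all that it offers.
- The arm moves only by the shell command python3 -m creep 'ROWS' [FORCE]. ROWS is JSON, a list of rows, each a list of 3 entries, a list of its own where there are three numbers: the opening, from -1 (shut) to 1 (fully open), then the shift along the tool's x, y, z in cm, then the turn about the tool's z in units of 5 degrees (1.0 is 5 degrees). In form: [[grip, [tx, ty, tz], roll], ...]. A call has 1 to 12 rows; each row is the pose to reach, as a shift and turn from the pose commanded when the call began, along the tool's axes at that moment; what a row does not reach only later rows make up. A row lasts 1/10 s, in which the tool goes at most 50 mm and 8.59 degrees, less where a joint would pass 70% of its speed; a pose out of reach is approached as far as the arm can. A call with a gripper value outside its range is refused whole. The fingers move at their own pace and stop on an object; FORCE is the grip in N (left out, the last holds). Time passes only in rows, so rows that repeat a pose let the fingers close. It gives the time, the measured TCP pose, the force, the opening and the grip force at its end, in the units of the state.
- manip.read_state(): the state, without advancing time (a new reading comes with each control period).
- manip.camera(name): name is "scene" or "top"; returns the picture (400x640x3 uint8, red, green, blue); there is no depth.
- manip.camera_params(name): a dict with "fovy" (degrees; the focal length in pixels is half the picture's height over the tangent of half this angle, whatever the lens; pixels are square), "cx", "cy" (the principal point, pixels), "k1" (the pictures are not rectified: a ray, as slopes to the right and down, at radius r is drawn at 1 + k1 r^2 times it, then the intrinsics apply), "origin" and "attitude" of the camera in the world. Camera axes: x right, y down, z forward; pixel columns grow to the right and rows downward; lengths in mm; the calibration is good to about 2 mm. A picture is of the moment at which its call begins. camera_params takes no time and is no camera call.
- manip.sign_off(): hands the job in; it is judged then, once.
The state is a dict: "clock": time; "joints": joint angles; "qd": joint speeds; "effort": joint torques, N m; "eef_pos": TCP position; "eef_rot": TCP orientation; "wrist_force": force on the tool from outside, world axes, zero at the start; "moment": the same for the moment, N m; "finger_gap": finger opening in mm; "finger_force": force on a finger pad.
Only numpy, scipy, OpenCV 4.12 (cv2) and the standard library are available. Lean on these libraries where they do the work, as an engineer would, in place of code of your own. Each camera call takes 0.05 s, during which the arm holds its last target. There are 200 camera calls.

## Task

Pick the four padlocks out from the locks on the locksmith's bench and put each into the tray made for its size and shape: the large one in the large wide tray, the small one in the smallest tray, the long-shackled one in the long narrow tray and the round disc padlock in the round tray. Each must lie flat inside its tray's rim; set them down, do not drop them, and leave the two lock cylinders where they are.

Things in the scene. Friction and masses are not known exactly. Their poses are not given: they have to be found in the camera images.
- large_padlock: The large padlock, lying flat, loose, about 350 g: brass body 46 (x) by 56 (y) by 24 mm thick, round steel shackle (9 mm bar, at mid thickness) on its +x side, 80 mm long over all. Origin: on the underside, in the middle of the 80 x 56 mm outline; the body's middle (grip there, across y) is at x = -17 mm. x runs from body to shackle, z up
- small_padlock: The small padlock, lying flat, loose, about 100 g: brass body 30 (x) by 34 (y) by 18 mm thick, round steel shackle (6 mm bar, at mid thickness) on its +x side, 52 mm long over all. Origin: on the underside, in the middle of the 52 x 34 mm outline; the body's middle (grip there, across y) is at x = -11 mm. x runs from body to shackle, z up
- long_padlock: The long-shackled padlock, lying flat, loose, about 200 g: brass body 38 (x) by 40 (y) by 20 mm thick, round steel shackle (7 mm bar, at mid thickness) on its +x side, 94 mm long over all. Origin: on the underside, in the middle of the 94 x 40 mm outline; the body's middle (grip there, across y) is at x = -28 mm. x runs from body to shackle, z up
- disc_padlock: The round disc padlock, lying flat: steel disc 60 mm in diameter, 24 mm thick, with a short bar in a dark notch at its +x edge that does not stick out sideways (its top is 3 mm above the disc). Origin: centre of the underside; z up. About 300 g. Loose; grip across any diameter
- large_tray: The large wide tray, made for the large padlock (either way round): wood with cork floor, 100 (x) by 76 mm inside, 108 by 84 mm outside; floor 3 mm and rim top 9 mm above the bench, rim 4 mm thick. Origin: centre of its underside, at bench height; x along its length. Fixed to the bench
- small_tray: The smallest tray, made for the small padlock (either way round): wood with cork floor, 72 (x) by 54 mm inside, 80 by 62 mm outside; floor 3 mm and rim top 9 mm above the bench, rim 4 mm thick. Origin: centre of its underside, at bench height; x along its length. Fixed to the bench
- long_tray: The long narrow tray, made for the long-shackled padlock (either way round): wood with cork floor, 114 (x) by 60 mm inside, 122 by 68 mm outside; floor 3 mm and rim top 9 mm above the bench, rim 4 mm thick. Origin: centre of its underside, at bench height; x along its length. Fixed to the bench
- round_tray: The round tray: wooden, cork floor, 84 mm inside and 92 mm outside diameter; floor 3 mm and rim top 9 mm above the bench. Origin: centre of its underside, at bench height. Fixed to the bench. It is the one made for the disc padlock, any way round
- profile_cylinder: A door lock's profile cylinder lying on its side: steel, 66 (x) by 33 (y) by 17 mm high, a 17 mm round barrel along x with a flat fin on its +y side. Origin: under its middle. Loose; not a padlock, to be left where it is
- rim_cylinder: A round rim lock cylinder standing on its collar: brass, 32 mm in diameter (collar 42 mm), 34 mm tall, keyway on top. Origin: centre of the underside. Loose; not a padlock, to be left where it is
Mind the look-alikes: they are no part of the job. Leave any red look-alike of the long_padlock alone.

How it is judged (in metres and radians):
At the end, for the whole second after the job is handed in: Each padlock lies released and at rest in its own tray: origin within 14 mm of the tray centre along the tray's x and y (radially in the round tray), underside 1 to 5 mm above the tray's origin, level within 0.05 rad, so not propped on the rim (x of large_padlock in the frame of large_tray between -0.014 and 0.014 m and y of large_padlock in the frame of large_tray between -0.014 and 0.014 m and z of large_padlock in the frame of large_tray between 0.001 and 0.005 m and angle between each of large_padlock, small_padlock, long_padlock, disc_padlock's own z axis and vertical below 0.05 rad and linear speed of each of large_padlock, small_padlock, long_padlock, disc_padlock below 0.02 m/s and x of small_padlock in the frame of small_tray between -0.014 and 0.014 m and y of small_padlock in the frame of small_tray between -0.014 and 0.014 m and z of small_padlock in the frame of small_tray between 0.001 and 0.005 m and x of long_padlock in the frame of long_tray between -0.014 and 0.014 m and y of long_padlock in the frame of long_tray between -0.014 and 0.014 m and z of long_padlock in the frame of long_tray between 0.001 and 0.005 m and horizontal distance between disc_padlock and round_tray below 0.014 m and z of disc_padlock in the frame of round_tray between 0.001 and 0.005 m); the robot touches nothing.
It fails at once if a padlock is dropped or thrown (faster than 0.7 m/s with its underside within 30 mm of the bench) ((height (world z) of large_padlock below 0.03 m and linear speed of large_padlock above 0.7 m/s) or (height (world z) of small_padlock below 0.03 m and linear speed of small_padlock above 0.7 m/s) or (height (world z) of long_padlock below 0.03 m and linear speed of long_padlock above 0.7 m/s) or (height (world z) of disc_padlock below 0.03 m and linear speed of disc_padlock above 0.7 m/s)).
It fails at once if the profile cylinder is moved by more than 20 mm or tipped over (distance of profile_cylinder from where it was at the start of the episode above 0.02 m or angle between profile_cylinder's own z axis and vertical above 0.3 rad).
It fails at once if the rim cylinder is moved by more than 20 mm or tipped over (distance of rim_cylinder from where it was at the start of the episode above 0.02 m or angle between rim_cylinder's own z axis and vertical above 0.3 rad).
It also fails if it takes over 96 s, if anything falls off the work surface, if the arm or the gripper's body presses on something with over 40 N, if the wrist force passes 120 N, or if a joint passes its speed limit or range.

## Working session

There is one attempt and no reset: what is moved stays moved. The work goes in short steps, Python scripts to look and compute and a shell command to move; the robot and the scene stay as the last step left them, time stands still between calls to the robot, and variables do not carry over. Pictures are saved under pics/ and viewed, at most 14 in all, crops included, and the job is handed in when it is done.

```bash
mkdir -p pics; python3 - <<'E'
from cell import manip
import cv2
for n in("top","scene"):
    cv2.imwrite(f"pics/{n}0.png",manip.camera(n)[:,:,::-1]); print(n,manip.camera_params(n))
print(manip.read_state(),manip.tip_reach)
E
```

```text
top {'fovy': 54.3980419824189, 'cx': 321.8801527755651, 'cy': 202.3770212270306, 'k1': 0.02823026470439601, 'origin': array([541.32140622, -73.51857762, 957.11430806]), 'attitude': array([-3.0431475 ,  0.02521486, -1.55289735])}
scene {'fovy': 47.912143538829795, 'cx': 314.04250494373355, 'cy': 192.8951745228093, 'k1': -0.13216858186034852, 'origin': array([1050.76650053,  248.13373281,  881.5171803 ]), 'attitude': array([-2.58051243, -0.01246961,  2.21902686])}
{'clock': 0.1, 'joints': array([ 1.14140818e+00,  3.00392792e-01,  1.52150273e+00, -2.14755871e-05,
        1.32066787e+00, -6.66509788e-02]), 'qd': array([-1.10261424e-03,  4.19403817e-05, -1.09060119e-03, -8.95713332e-04,
       -2.45575121e-04,  9.21462769e-04]), 'effort': array([ 2.35505831e-03, -5.32647586e+01, -3.53278363e+01,  7.10698287e-02,
        2.36054318e-02, -1.01024805e-04]), 'eef_pos': array([195.10659973, 514.00941444, 218.9624125 ]), 'eef_rot': array([-3.14062268e+00, -4.38972625e-05,  2.77886079e+00]), 'wrist_force': array([ 0.44688507,  0.43445966, -0.08181386]), 'moment': array([0.0143596 , 0.05529926, 0.00640267]), 'finger_force': 0.0, 'finger_gap': 93.9705017136386} 14.0
```

View pics/top0.png

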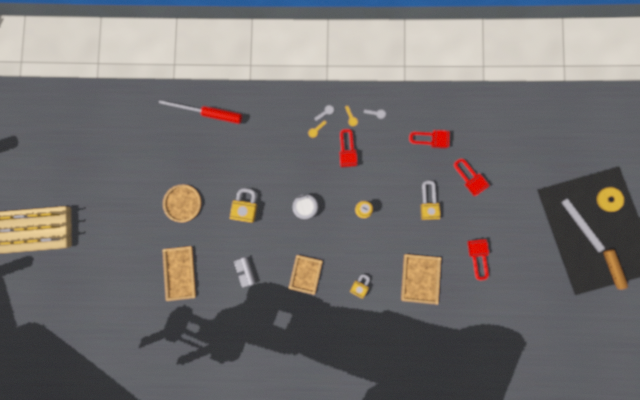

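View pics/scene0.png

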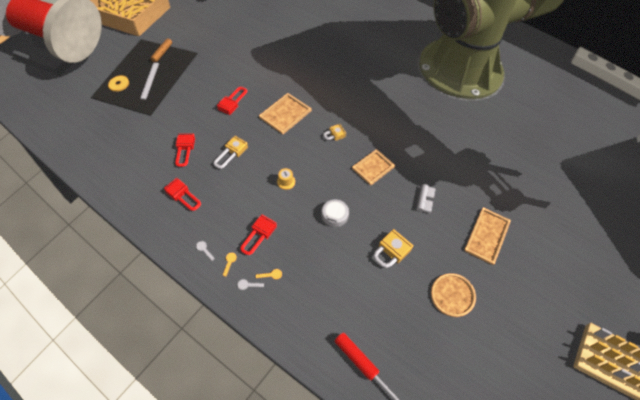

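The top view shows the round tray (182,203), large padlock (244,206), disc (305,207), rim cylinder (364,209), long padlock (430,203), long tray (179,273), profile cylinder (244,271), small tray (306,274), small padlock (361,287) and large tray (421,278). The red locks are decoys. The scene view shows the same items, e.g. large padlock (394,247), disc (335,212), long padlock (231,151), small padlock (334,132).

```bash
cat > h.py <<'E'
import numpy as np, cv2
from cell import manip
from scipy.spatial.transform import Rotation as R
P={n:manip.camera_params(n) for n in("top","scene")}
def rays(n,uv):
    p=P[n]; f=200/np.tan(np.radians(p["fovy"]/2))
    K=np.array([[f,0,p["cx"]],[0,f,p["cy"]],[0,0,1]])
    s=cv2.undistortPoints(np.float64(uv).reshape(-1,1,2),K,np.array([p["k1"],0,0,0,0.]))[:,0]
    return R.from_euler("xyz",p["attitude"]).apply(np.c_[s,np.ones(len(s))])
def plane(n,uv,z):
    d=rays(n,uv); o=P[n]["origin"]; return (o+d*((z-o[2])/d[:,2])[:,None])[:,:2]
def tri(a,b):
    d1,d2=rays("top",[a])[0],rays("scene",[b])[0]; o1,o2=P["top"]["origin"],P["scene"]["origin"]
    t=np.linalg.lstsq(np.c_[d1,-d2],o2-o1,rcond=None)[0]; p,q=o1+t[0]*d1,o2+t[1]*d2
    return (p+q)/2,np.linalg.norm(p-q)
def blob(img,c,r,kind):
    "largest contour near c; kind: col (saturated yellow/brown) or any (brighter than bench)"
    hsv=cv2.cvtColor(img,cv2.COLOR_RGB2HSV); h,s,v=cv2.split(hsv)
    col=(s>90)&(h>5)&(h<35)&(v>70)
    m=col if kind=="col" else col|(v>105)
    k=np.zeros(m.shape,np.uint8); cv2.circle(k,tuple(map(int,c)),r,1,-1)
    m=cv2.morphologyEx((m&(k>0)).astype(np.uint8),cv2.MORPH_CLOSE,np.ones((3,3),np.uint8))
    cs,_=cv2.findContours(m,cv2.RETR_EXTERNAL,cv2.CHAIN_APPROX_NONE)
    c=max(cs,key=cv2.contourArea); return c[:,0].astype(float)
def cen(c):
    return np.array(cv2.minAreaRect(c.astype(np.float32))[0])
E
cat > m.py <<'E'
from h import *
S={"large_padlock":((244,206),(394,247),24,24,"col"),"small_padlock":((361,287),(334,132),16,16,"col"),"long_padlock":((430,203),(231,151),24,24,"col"),
"disc":((305,207),(335,212),20,24,"any"),"large_tray":((421,278),(286,113),36,36,"col"),"small_tray":((306,274),(373,167),28,28,"col"),
"long_tray":((179,273),(488,236),36,36,"col"),"round_tray":((182,203),(454,295),28,32,"col"),"rim":((364,209),(286,179),16,16,"col"),"profile":((244,271),(426,198),20,20,"any")}
I={n:manip.camera(n) for n in P}
H=dict(large_padlock=24,small_padlock=18,long_padlock=20,disc=24,rim=34,profile=17)
for k,(a,b,ra,rb,kind) in S.items():
    A=blob(I["top"],a,ra,kind);B=blob(I["scene"],b,rb,kind)
    X,e=tri(cen(A),cen(B)); z=H.get(k,9)
    r=cv2.minAreaRect(plane("top",A,z).astype(np.float32))
    print(k,"tri",X.round(1),"gap",round(e,1),"| rect",np.round(r[0],1),np.round(r[1],1),round(r[2],1),"| scene",np.round(cv2.minAreaRect(plane("scene",B,z).astype(np.float32))[0],1))
    if "padlock" in k:
        F=blob(I["top"],a,ra+6,"any"); r=cv2.minAreaRect(plane("top",F,z/2).astype(np.float32))
        print("   whole",np.round(r[0],1),np.round(r[1],1),round(r[2],1))
t=I["top"][170:320,140:460]; cv2.imwrite("pics/c1.png",cv2.resize(t,None,fx=2.5,fy=2.5,interpolation=cv2.INTER_CUBIC)[:,:,::-1])
E
python3 m.py
```

```text
large_padlock tri [610.1 144.6  16.4] gap 2.1 | rect [610.1 141.9] [62.6 50.8] 81.5 | scene [614.1 146.1]
   whole [621.3 146.9] [146.8 127.5] 17.4
small_padlock tri [ 426.6 -139.1    8.9] gap 3.4 | rect [ 428.6 -139.9] [39.  32.4] 64.9 | scene [ 432.4 -133.6]
   whole [ 433.4 -146.1] [ 98.4 102.4] 0.7
long_padlock tri [ 616.  -308.5   12.1] gap 4.0 | rect [ 617.  -308.2] [40.8 46.9] 4.3 | scene [ 619.6 -301.7]
   whole [ 640.5 -286.7] [102.9  87.6] 10.0
disc tri [6.227e+02 5.000e-01 2.210e+01] gap 0.7 | rect [622.4   0.7] [65.3 74.9] 0.9 | scene [627.2   1.1]
large_tray tri [ 454.7 -286.8    4.2] gap 3.6 | rect [ 456.6 -287.1] [ 88.5 110. ] 85.7 | scene [ 456.8 -282.5]
small_tray tri [458.9 -10.2   4.8] gap 3.0 | rect [460.2 -11.8] [65.2 84.6] 78.3 | scene [460.6  -7.9]
long_tray tri [457.  298.1   1.6] gap 1.5 | rect [458.6 294.5] [123.9  72.4] 7.2 | scene [459.1 297.2]
round_tray tri [627.7 299.3   4.2] gap 2.0 | rect [627.9 296.5] [89.  94.1] 0.9 | scene [628.4 299.8]
rim tri [ 617.7 -149.6   12.6] gap 2.4 | rect [ 616.7 -148.8] [40.5 42.6] 0.9 | scene [ 627.5 -139.1]
profile tri [464.5 147.7  17.6] gap 4.1 | rect [463.5 149.6] [93.5 65.1] 10.7 | scene [464.9 145.5]
```

View pics/c1.png

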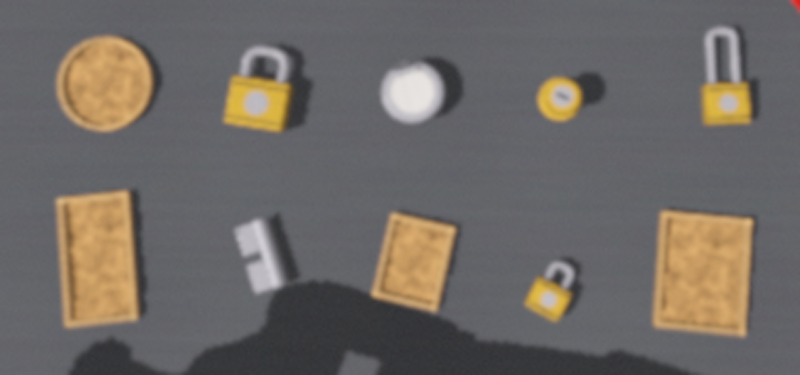

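The crop confirms every shackle points roughly toward image-up (+x world). Tray and body outlines match the text's sizes, and the triangulated heights agree with it.

```bash
cat > go.py <<'E'
import sys,numpy as np
from cell import manip
x,y,z,yaw=map(float,sys.argv[1:5]); s=manip.read_state()
d=np.array([x,y,z])-s["eef_pos"]; a=s["eef_rot"][2]; c,n=np.cos(a),np.sin(a)
t=(np.degrees(a)-yaw+180)%360-180
print("shift cm",np.round([(c*d[0]+n*d[1])/10,(n*d[0]-c*d[1])/10,-d[2]/10],2),"roll",round(t/5,2),"clock",round(s["clock"],2),"pos",s["eef_pos"].round(1),"yaw",round(np.degrees(a),1),"gap",round(s["finger_gap"],1),"F",round(s["finger_force"],1))
E
python3 go.py 611 144.3 80 171.5
python3 - <<'E'
from h import *
i=manip.camera("scene")[185:240,305:425]; cv2.imwrite("pics/c2.png",cv2.resize(i,None,fx=6,fy=6,interpolation=cv2.INTER_CUBIC)[:,:,::-1])
E
```

```text
shift cm [-52.   -19.81  13.91] roll -2.46 clock 0.2 pos [195.1 514.1 219.1] yaw 159.2 gap 94.0 F 0.0
```

View pics/c2.png

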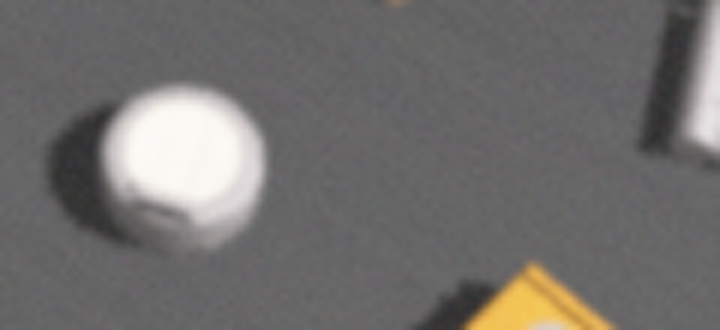

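The crop shows the disc with its notch at the lower edge (about 160,210), which is roughly +x in the world. Gripping it across y is therefore clear of the notch.

```bash
python3 -m creep '[[1,[-52,-19.8,10],-2.46],[1,[-52,-19.8,10],-2.46],[1,[-52,-19.8,10],-2.46],[1,[-52,-19.8,10],-2.46],[1,[-52,-19.8,10],-2.46],[1,[-52,-19.8,10],-2.46],[1,[-52,-19.8,10],-2.46],[1,[-52,-19.8,10],-2.46],[1,[-52,-19.8,10],-2.46],[1,[-52,-19.8,10],-2.46],[1,[-52,-19.8,10],-2.46],[1,[-52,-19.8,10],-2.46]]' 30
python3 -m creep '[[1,[-52,-19.8,10],-2.46]]' >/dev/null; python3 go.py 611 144.3 22.5 171.5
```

```text
clock: 1.45
eef_pos: [613.0, 141.2, 118.0]
eef_rot: [-3.141, -0.001, 2.991]
wrist_force: [-0.2, 1.5, -0.4]
finger_gap: 93.8
finger_force: 0.0
shift cm [4.28 2.42 8.82] roll 1.73 clock 1.55 pos [653.9 120.2 110.7] yaw -179.9 gap 94.3 F 0.0
```

```bash
python3 -m creep '[[1,[0,0,0],0],[1,[0,0,0],0]]'; python3 go.py 611 144.3 22.5 171.5
```

```text
clock: 1.75
eef_pos: [653.9, 119.9, 109.5]
eef_rot: [-3.142, -0.002, 3.141]
wrist_force: [-0.1, 0.6, -0.2]
finger_gap: 94.0
finger_force: 0.0
shift cm [4.29 2.44 8.7 ] roll 1.7 clock 1.75 pos [653.9 119.9 109.5] yaw 180.0 gap 94.0 F 0.0
```

```bash
python3 -m creep '[[1,[4.3,2.4,0],1.7],[1,[4.3,2.4,4],1.7],[1,[4.3,2.4,7],1.7],[1,[4.3,2.4,8.7],1.7],[1,[4.3,2.4,8.7],1.7],[-0.2,[4.3,2.4,8.7],1.7],[-0.2,[4.3,2.4,8.7],1.7],[-0.2,[4.3,2.4,8.7],1.7],[-0.2,[4.3,2.4,8.7],1.7],[-0.2,[4.3,2.4,8.7],1.7],[-0.2,[4.3,2.4,8.7],1.7],[-0.2,[4.3,2.4,8.7],1.7]]' 30; python3 go.py 439.3 -284.2 100 175.7
```

```text
clock: 2.95
eef_pos: [611.1, 144.3, 23.9]
eef_rot: [3.141, 0.0, 2.995]
wrist_force: [-1.6, 0.1, 5.4]
finger_gap: 55.3
finger_force: 30.0
shift cm [ 10.74 -44.9   -7.61] roll -0.82 clock 2.95 pos [611.1 144.3  23.9] yaw 171.6 gap 55.3 F 30.0
```

```bash
python3 -m creep '[[-0.2,[0,0,-3],0],[-0.2,[0,0,-6],0],[-0.2,[2,-8.5,-7.5],0],[-0.2,[3,-13,-7.5],-0.8],[-0.2,[4.3,-18,-7.5],-0.8],[-0.2,[5.5,-23,-7.5],-0.8],[-0.2,[6.7,-28,-7.5],-0.8],[-0.2,[7.9,-33,-7.5],-0.8],[-0.2,[9.1,-38,-7.5],-0.8],[-0.2,[10,-42,-7.5],-0.8],[-0.2,[10.7,-44.9,-7.5],-0.8],[-0.2,[10.7,-44.9,-7.5],-0.8]]'; python3 -m creep '[[-0.2,[0,0,0],0],[-0.2,[0,0,0],0],[-0.2,[0,0,0],0]]'; python3 go.py 439.3 -284.2 27 175.7
```

```text
clock: 4.15
eef_pos: [437.5, -287.7, 98.3]
eef_rot: [-3.141, -0.001, 3.061]
wrist_force: [0.5, 1.5, -3.6]
finger_gap: 55.5
finger_force: 30.0
clock: 4.45
eef_pos: [440.0, -283.0, 98.4]
eef_rot: [3.141, -0.0, 3.066]
wrist_force: [-0.2, 0.5, -2.7]
finger_gap: 55.6
finger_force: 30.0
shift cm [ 0.06 -0.12  7.14] roll -0.0 clock 4.45 pos [ 440.  -283.    98.4] yaw 175.7 gap 55.6 F 30.0
```

```bash
python3 -m creep '[[-0.2,[0,-0.1,3],0],[-0.2,[0,-0.1,5],0],[-0.2,[0,-0.1,6.2],0],[-0.2,[0,-0.1,6.6],0],[-0.2,[0,-0.1,6.9],0],[-0.2,[0,-0.1,7.1],0],[-0.2,[0,-0.1,7.1],0],[-0.2,[0,-0.1,7.1],0]]'
```

```text
clock: 5.25
eef_pos: [439.7, -285.4, 28.1]
eef_rot: [-3.141, 0.001, 3.065]
wrist_force: [0.7, 0.1, -3.2]
finger_gap: 55.9
finger_force: 30.0
```

```bash
python3 -m creep '[[-0.2,[0,0,0.05],0],[-0.2,[0,0,0.1],0],[-0.2,[0,0,0.1],0]]';python3 -m creep '[[-0.2,[0,0,0.05],0],[-0.2,[0,0,0.1],0],[-0.2,[0,0,0.1],0]]'
```

```text
clock: 5.55
eef_pos: [439.6, -285.3, 26.9]
eef_rot: [-3.141, 0.0, 3.065]
wrist_force: [-1.2, 0.2, 0.9]
finger_gap: 55.7
finger_force: 30.0
clock: 5.85
eef_pos: [439.7, -285.4, 26.9]
eef_rot: [-3.141, 0.0, 3.065]
wrist_force: [-6.6, 4.3, 16.8]
finger_gap: 55.7
finger_force: 30.0
```

```bash
python3 -m creep '[[-0.2,[0,0,-0.1],0],[0.1,[0,0,-0.1],0],[0.4,[0,0,-0.1],0],[0.5,[0,0,-0.1],0],[0.5,[0,0,-0.1],0],[0.5,[0,0,-3],0],[0.5,[0,0,-6],0],[0.5,[0,0,-7],0],[0.5,[0,0,-7],0]]'; python3 go.py 429 -138 80 154.9; python3 - <<'E'
from h import *
cv2.imwrite("pics/a1.png",manip.camera("scene")[60:180,180:420,::-1].repeat(3,0).repeat(3,1))
E
```

```text
clock: 6.75
eef_pos: [440.0, -285.6, 96.6]
eef_rot: [-3.14, 0.002, 3.065]
wrist_force: [0.6, 0.1, 0.3]
finger_gap: 70.5
finger_force: 0.0
shift cm [ 2.22 14.63  1.66] roll 4.14 clock 6.75 pos [ 440.  -285.6   96.6] yaw 175.6 gap 70.5 F 0.0
```

View pics/a1.png

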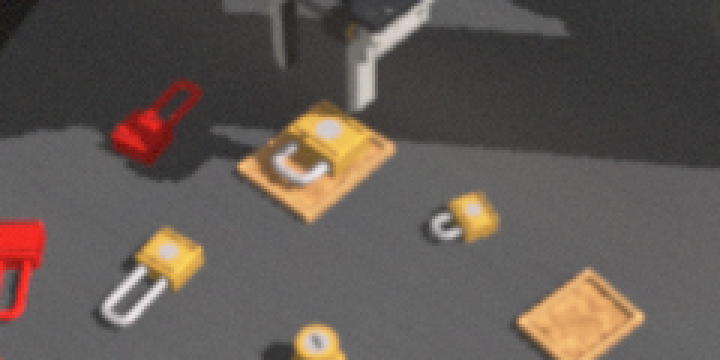

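The large padlock (about 320,150 in the crop) lies inside its tray. The small padlock is next.

```bash
python3 -m creep '[[0.5,[1,5,0],1.5],[0.5,[1.8,10,0],3],[0.5,[2.2,14.6,0],4.14],[0.5,[2.2,14.6,2],4.14],[0.5,[2.2,14.6,2],4.14],[0.5,[2.2,14.6,2],4.14]]'; python3 go.py 429 -138 22 154.9
```

```text
clock: 7.4
eef_pos: [428.3, -138.2, 74.9]
eef_rot: [-3.141, -0.002, 2.704]
wrist_force: [0.1, -0.5, -0.6]
finger_gap: 70.8
finger_force: 0.0
shift cm [-0.05  0.04  5.29] roll 0.01 clock 7.4 pos [ 428.3 -138.2   74.9] yaw 154.9 gap 70.8 F 0.0
```

```bash
python3 -m creep '[[0.5,[0,0,3],0],[0.5,[0,0,4.8],0],[0.5,[0,0,5.3],0],[0.5,[0,0,5.3],0],[-0.7,[0,0,5.3],0],[-0.7,[0,0,5.3],0],[-0.7,[0,0,5.3],0],[-0.7,[0,0,5.3],0],[-0.7,[0,0,5.3],0],[-0.7,[0,0,5.3],0]]' 20; python3 go.py 449.2 -8 90 168.3
```

```text
clock: 8.4
eef_pos: [428.8, -138.0, 22.8]
eef_rot: [-3.142, 0.0, 2.704]
wrist_force: [-0.9, 0.0, 4.1]
finger_gap: 33.8
finger_force: 19.9
shift cm [ 3.67 12.64 -6.72] roll -2.68 clock 8.4 pos [ 428.8 -138.    22.8] yaw 154.9 gap 33.8 F 19.9
```

```bash
python3 -m creep '[[-0.7,[0,0,-3],0],[-0.7,[0,0,-6],0],[-0.7,[1,4,-6.7],-1],[-0.7,[2.5,8.5,-6.7],-2],[-0.7,[3.7,12.6,-6.7],-2.7],[-0.7,[3.7,12.6,-6.7],-2.7],[-0.7,[3.7,12.6,-6.7],-2.7],[-0.7,[3.7,12.6,-6.7],-2.7]]'; python3 go.py 449.2 -8 26.5 168.3
```

```text
clock: 9.2
eef_pos: [448.5, -8.8, 89.5]
eef_rot: [-3.141, -0.0, 2.938]
wrist_force: [0.1, -0.9, -0.9]
finger_gap: 33.8
finger_force: 19.9
shift cm [-0.05  0.09  6.3 ] roll 0.01 clock 9.2 pos [448.5  -8.8  89.5] yaw 168.3 gap 33.8 F 19.9
```

```bash
python3 -m creep '[[-0.7,[0,0,3],0],[-0.7,[0,0,5],0],[-0.7,[0,0,5.8],0],[-0.7,[0,0,6.1],0],[-0.7,[0,0,6.3],0],[-0.7,[0,0,6.3],0],[-0.7,[0,0,6.3],0]]'; python3 -m creep '[[-0.7,[0,0,0.05],0],[-0.7,[0,0,0.1],0],[-0.7,[0,0,0.1],0]]'
```

```text
clock: 9.9
eef_pos: [449.0, -8.3, 27.2]
eef_rot: [3.142, 0.001, 2.939]
wrist_force: [0.1, 0.2, -1.2]
finger_gap: 33.7
finger_force: 19.9
clock: 10.2
eef_pos: [448.8, -8.1, 25.8]
eef_rot: [3.142, 0.0, 2.939]
wrist_force: [-0.8, 0.2, 1.8]
finger_gap: 33.8
finger_force: 19.9
```

```bash
python3 -m creep '[[-0.7,[0,0,0],0],[-0.4,[0,0,0],0],[0,[0,0,0],0],[0.2,[0,0,0],0],[0.2,[0,0,0],0],[0.2,[0,0,-3],0],[0.2,[0,0,-6],0],[0.2,[0,0,-7],0],[0.2,[0,0,-7],0]]'; python3 go.py 617.5 -306.5 80 184.3
```

```text
clock: 11.1
eef_pos: [449.2, -8.2, 96.4]
eef_rot: [3.141, 0.002, 2.939]
wrist_force: [0.6, -0.6, -0.2]
finger_gap: 56.3
finger_force: 0.0
shift cm [-22.48 -25.84   1.64] roll -3.18 clock 11.1 pos [449.2  -8.2  96.4] yaw 168.4 gap 56.3 F 0.0
```

```bash
python3 -m creep '[[0.5,[-3,-3.5,0],-0.5],[0.5,[-6,-7,0],-1],[0.5,[-9,-10.5,0],-1.5],[0.5,[-12,-14,0],-2],[0.5,[-15,-17.5,0],-2.5],[0.5,[-18.5,-21.3,0],-3],[0.5,[-21,-24,0],-3.2],[0.5,[-22.5,-25.8,1],-3.2],[0.5,[-22.5,-25.8,2],-3.2],[0.5,[-22.5,-25.8,2],-3.2],[0.5,[-22.5,-25.8,2],-3.2]]'; python3 go.py 617.5 -306.5 22 184.3
```

```text
clock: 12.2
eef_pos: [616.7, -305.0, 74.6]
eef_rot: [3.14, -0.001, -3.064]
wrist_force: [-0.8, 0.2, 0.5]
finger_gap: 70.7
finger_force: 0.0
shift cm [-0.07 -0.15  5.26] roll 0.03 clock 12.2 pos [ 616.7 -305.    74.6] yaw -175.6 gap 70.7 F 0.0
```

```bash
python3 -m creep '[[0.5,[-0.1,-0.1,3],0],[0.5,[-0.1,-0.1,4.8],0],[0.5,[-0.1,-0.1,5.3],0],[0.5,[-0.1,-0.1,5.3],0],[-0.6,[-0.1,-0.1,5.3],0],[-0.6,[-0.1,-0.1,5.3],0],[-0.6,[-0.1,-0.1,5.3],0],[-0.6,[-0.1,-0.1,5.3],0],[-0.6,[-0.1,-0.1,5.3],0],[-0.6,[-0.1,-0.1,5.3],0]]' 30; python3 go.py 430.1 294.6 100 185
```

```text
clock: 13.2
eef_pos: [618.5, -307.2, 23.1]
eef_rot: [-3.141, 0.001, -3.065]
wrist_force: [-2.0, -0.2, 4.2]
finger_gap: 39.8
finger_force: 29.9
shift cm [14.15 61.45 -7.69] roll -0.12 clock 13.2 pos [ 618.5 -307.2   23.1] yaw -175.6 gap 39.8 F 29.9
```

```bash
python3 -m creep '[[-0.6,[0,0,-3],0],[-0.6,[0,0,-6],0],[-0.6,[1,3,-7.7],0],[-0.6,[2,7.5,-7.7],0],[-0.6,[3,12.3,-7.7],0],[-0.6,[4,17,-7.7],0],[-0.6,[5,22,-7.7],0],[-0.6,[6.2,26.7,-7.7],0],[-0.6,[7.3,31.4,-7.7],0],[-0.6,[8.3,36.1,-7.7],0],[-0.6,[9.4,41,-7.7],0],[-0.6,[10,44,-7.7],0]]'; python3 -m creep '[[-0.6,[0,0,0],0],[-0.6,[0,0,0],0]]';python3 go.py 430.1 294.6 100 185
```

```text
clock: 14.4
eef_pos: [483.3, 126.5, 99.5]
eef_rot: [3.141, -0.001, -3.063]
wrist_force: [0.6, -0.4, -1.9]
finger_gap: 39.8
finger_force: 29.9
clock: 14.6
eef_pos: [484.6, 124.2, 99.5]
eef_rot: [-3.141, -0.0, -3.063]
wrist_force: [0.5, -0.3, -2.6]
finger_gap: 39.6
finger_force: 29.9
shift cm [ 4.1  17.42 -0.05] roll -0.1 clock 14.6 pos [484.6 124.2  99.5] yaw -175.5 gap 39.6 F 29.9
```

```bash
python3 -m creep '[[-0.6,[1,4,0],-0.1],[-0.6,[2.1,8.8,0],-0.1],[-0.6,[3.1,13.3,0],-0.1],[-0.6,[4.1,17.4,0],-0.1],[-0.6,[4.1,17.4,0],-0.1],[-0.6,[4.1,17.4,0],-0.1],[-0.6,[4.1,17.4,0],-0.1]]'; python3 go.py 430.1 294.6 27 185
```

```text
clock: 15.3
eef_pos: [431.2, 292.9, 99.4]
eef_rot: [-3.141, -0.0, -3.058]
wrist_force: [-0.2, -0.4, -1.5]
finger_gap: 39.7
finger_force: 29.9
shift cm [0.09 0.18 7.24] roll -0.04 clock 15.3 pos [431.2 292.9  99.4] yaw -175.2 gap 39.7 F 29.9
```

```bash
python3 -m creep '[[-0.6,[0,0,3],0],[-0.6,[0,0,5],0],[-0.6,[0,0,6.3],0],[-0.6,[0,0,6.9],0],[-0.6,[0,0,7.2],0],[-0.6,[0,0,7.2],0],[-0.6,[0,0,7.2],0]]'
```

```text
clock: 16.0
eef_pos: [430.9, 294.4, 28.3]
eef_rot: [3.141, 0.001, -3.056]
wrist_force: [0.0, -0.2, -1.6]
finger_gap: 39.6
finger_force: 29.9
```

```bash
python3 -m creep '[[-0.6,[0,0,0.05],0],[-0.6,[0,0,0.1],0],[-0.6,[0,0,0.15],0],[-0.6,[0,0,0.15],0]]'
```

```text
clock: 16.4
eef_pos: [430.5, 294.3, 26.1]
eef_rot: [3.142, 0.0, -3.056]
wrist_force: [0.2, -0.6, -2.0]
finger_gap: 39.7
finger_force: 29.9
```

```bash
python3 -m creep '[[-0.6,[0,0,0.05],0],[-0.6,[0,0,0.05],0]]'
```

```text
clock: 16.6
eef_pos: [430.5, 294.3, 26.0]
eef_rot: [3.142, 0.0, -3.056]
wrist_force: [-3.0, -1.2, 4.3]
finger_gap: 39.8
finger_force: 29.9
```

```bash
python3 -m creep '[[-0.6,[0,0,0],0],[-0.3,[0,0,0],0],[0.2,[0,0,0],0],[0.4,[0,0,0],0],[0.4,[0,0,0],0],[0.4,[0,0,-3],0],[0.4,[0,0,-6],0],[0.7,[0,0,-7],0],[1,[0,0,-7],0]]'; python3 go.py 622.5 1 75 180
```

```text
clock: 17.5
eef_pos: [431.0, 294.6, 96.6]
eef_rot: [3.141, 0.002, -3.056]
wrist_force: [0.2, 0.5, -0.2]
finger_gap: 78.6
finger_force: 0.0
shift cm [-16.57 -30.89   2.16] roll 0.98 clock 17.5 pos [431.  294.6  96.6] yaw -175.1 gap 78.6 F 0.0
```

```bash
python3 -m creep '[[1,[-2.3,-4.3,0],0.5],[1,[-4.6,-8.6,0],1],[1,[-6.9,-12.9,0],1],[1,[-9.2,-17.2,0],1],[1,[-11.5,-21.5,0],1],[1,[-13.8,-25.8,0],1],[1,[-15.8,-29.5,1],1],[1,[-16.6,-30.9,2],1],[1,[-16.6,-30.9,2.2],1],[1,[-16.6,-30.9,2.2],1],[1,[-16.6,-30.9,2.2],1]]'; python3 go.py 622.5 1 22.5 180
```

```text
clock: 18.6
eef_pos: [621.8, 1.8, 73.4]
eef_rot: [3.141, -0.001, 3.141]
wrist_force: [0.4, 0.2, -0.6]
finger_gap: 93.9
finger_force: 0.0
shift cm [-0.07 -0.08  5.09] roll -0.01 clock 18.6 pos [621.8   1.8  73.4] yaw 180.0 gap 93.9 F 0.0
```

```bash
python3 -m creep '[[1,[0,0,3],0],[1,[0,0,4.6],0],[1,[0,0,5.1],0],[1,[0,0,5.1],0],[-0.2,[0,0,5.1],0],[-0.2,[0,0,5.1],0],[-0.2,[0,0,5.1],0],[-0.2,[0,0,5.1],0],[-0.2,[0,0,5.1],0],[-0.2,[0,0,5.1],0]]' 40; python3 go.py 628 298.3 95 180
```

```text
clock: 19.6
eef_pos: [622.6, 0.4, 23.1]
eef_rot: [-3.141, 0.001, 3.14]
wrist_force: [-0.6, -3.5, 4.6]
finger_gap: 59.2
finger_force: 40.0
shift cm [-0.49 29.79 -7.19] roll -0.02 clock 19.6 pos [6.226e+02 4.000e-01 2.310e+01] yaw 179.9 gap 59.2 F 40.0
```

```bash
python3 -m creep '[[-0.2,[0,0,-3],0],[-0.2,[0,0,-6],0],[-0.2,[0,3,-7.2],0],[-0.2,[-0.1,7,-7.2],0],[-0.2,[-0.2,11,-7.2],0],[-0.2,[-0.3,15.5,-7.2],0],[-0.2,[-0.3,20,-7.2],0],[-0.2,[-0.4,24.3,-7.2],0],[-0.2,[-0.5,28,-7.2],0],[-0.2,[-0.5,29.8,-7.2],0],[-0.2,[-0.5,29.8,-7.2],0],[-0.2,[-0.5,29.8,-7.2],0]]'; python3 -m creep '[[-0.2,[0,0,0],0],[-0.2,[0,0,0],0]]';python3 go.py 628 298.3 26.5 180
```

```text
clock: 20.8
eef_pos: [627.6, 297.9, 93.9]
eef_rot: [-3.141, -0.001, 3.14]
wrist_force: [0.4, -0.1, -3.2]
finger_gap: 59.7
finger_force: 40.0
clock: 21.0
eef_pos: [628.1, 297.3, 94.7]
eef_rot: [-3.141, -0.0, 3.138]
wrist_force: [0.2, 0.8, -3.0]
finger_gap: 59.0
finger_force: 40.0
shift cm [0.01 0.1  6.82] roll -0.04 clock 21.0 pos [628.1 297.3  94.7] yaw 179.8 gap 59.0 F 40.0
```

```bash
python3 -m creep '[[-0.2,[0,0.1,3],0],[-0.2,[0,0.1,5],0],[-0.2,[0,0.1,6.1],0],[-0.2,[0,0.1,6.5],0],[-0.2,[0,0.1,6.8],0],[-0.2,[0,0.1,6.8],0],[-0.2,[0,0.1,6.8],0]]'; python3 -m creep '[[-0.2,[0,0,0.05],0],[-0.2,[0,0,0.05],0]]'
```

```text
clock: 21.7
eef_pos: [628.2, 299.7, 27.6]
eef_rot: [3.141, 0.001, 3.14]
wrist_force: [0.7, -1.3, -3.0]
finger_gap: 59.5
finger_force: 40.0
clock: 21.9
eef_pos: [627.9, 299.7, 26.5]
eef_rot: [3.141, 0.0, 3.14]
wrist_force: [-0.6, -0.0, -3.6]
finger_gap: 59.4
finger_force: 40.0
```

```bash
python3 -m creep '[[-0.2,[0,0,0.05],0],[-0.2,[0,0,0.05],0]]'
```

```text
clock: 22.1
eef_pos: [628.0, 299.7, 26.1]
eef_rot: [3.141, 0.0, 3.14]
wrist_force: [-1.6, -0.2, 1.6]
finger_gap: 59.2
finger_force: 40.0
```

Contact, so I release, lift and swing clear to look. The retreat goes up and toward +y.

```bash
python3 -m creep '[[0,[0,0,0],0],[0.3,[0,0,0],0],[0.6,[0,0,0],0],[0.6,[0,0,0],0],[0.6,[0,0,-3],0],[0.6,[0,0,-7],0],[0.6,[4,2,-11],0],[0.6,[8,5,-12],0],[0.6,[12,9,-13],0],[0.6,[16,13,-14],0],[0.6,[20,16,-14],0],[0.6,[24,18,-14],0]]'; python3 -m creep '[[0.6,[4,3,0],0],[0.6,[8,6,0],0],[0.6,[10,8,0],0],[0.6,[10,8,0],0]]'
python3 - <<'E'
from h import *
for n,s in(("top",np.s_[170:320,140:460]),("scene",np.s_[80:330,170:530])):
    i=manip.camera(n)[s]; f=2.5 if n=="top" else 2.2
    cv2.imwrite(f"pics/f_{n}.png",cv2.resize(i,None,fx=f,fy=f,interpolation=cv2.INTER_CUBIC)[:,:,::-1])
E
```

```text
clock: 23.3
eef_pos: [402.4, 471.9, 165.7]
eef_rot: [3.141, 0.001, 3.14]
wrist_force: [-0.1, -0.2, -0.6]
finger_gap: 75.1
finger_force: 0.0
clock: 23.7
eef_pos: [301.0, 552.8, 165.3]
eef_rot: [3.141, -0.0, -3.139]
wrist_force: [0.0, -0.1, -0.9]
finger_gap: 75.3
finger_force: 0.0
```

View pics/f_top.png

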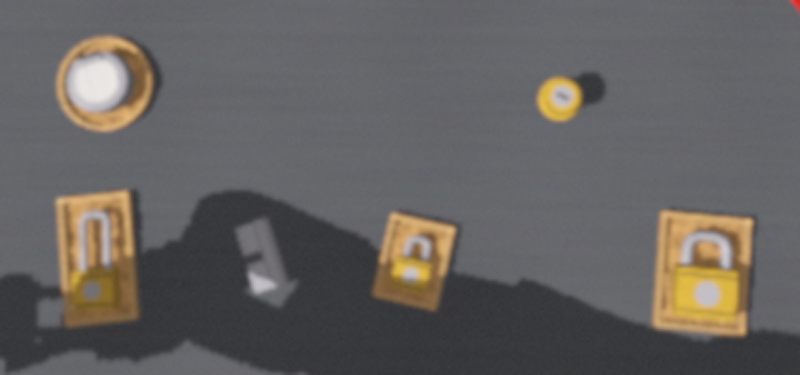

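View pics/f_scene.png

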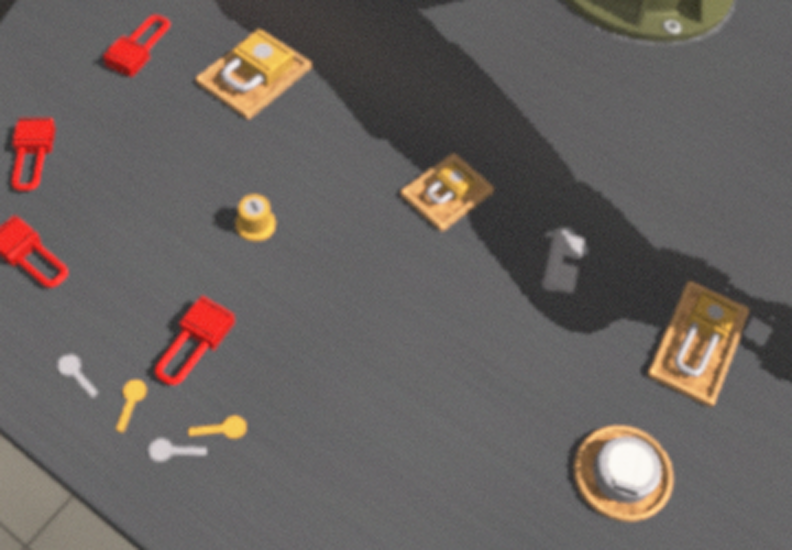

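The top crop shows each padlock inside its tray. After parallax correction I estimate offsets of about 5 mm or less (disc at 97,81 in the tray at 105,84; long at 97,260 against 97,258). Both cylinders are unmoved, and the scene view agrees.

```bash
python3 -c "
from cell import manip
print(manip.sign_off())"
```

```text
the job is handed in; nothing more can be done
None
```

I handed the job in at about 24 s of the 96 s: all four padlocks lie in their own trays, about 5 mm or less off centre by eye from the final pictures, and the two cylinders and red look-alikes were left alone; the hand-in returned no verdict.

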